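# Air-blow a batch of injector parts

## Task

Lay all the loose injector parts in the blow-off tray (the one with the row of air nozzles) and set the regulator lever in line with the brass pointer on its quadrant; then pull the sprung air lever fully towards you to its stop, hold it there a good second and ease it back slowly to rest, never letting it snap. With the parts still in the tray, move the regulator lever back to fully shut, and only then lay all the parts in the plain clean tray, leaving the can, the wrench and the bowl alone.

Things in the scene. Friction and masses are not known exactly. Their poses are not given: they have to be found in the camera images.
- console: Grey air console, a fixed box 170 (x) x 210 (y) x 55 mm high on the bench, carrying two upright hand levers side by side that swing in planes parallel to its x axis (both hinge axes are parallel to its y axis). Origin: centre of its underside; its -x face (with a round gauge) looks towards the robot, y to the left, z up; yawed up to 0.15 rad. The regulator lever is in the plane y = +55 mm, the air lever in the plane y = -55 mm.
- regulator (a joint): Regulator lever angle, rad, 0 to 1.2. 0 = fully shut, against its stop, leaning 0.6 rad from vertical towards the robot (console -x); 0.6 = upright; it grows as the top moves away from the robot, to 1.2 = wide open. So it leans (value - 0.6) rad from vertical towards console +x. It has friction (about 1.3 N at the grip moves it) and stays where it is left. It starts rather open, at 1.0 to 1.2.
- regulator_grip (a point): Centre of the black cross-bar grip on top of the regulator lever: 16 mm diameter, 40 mm long, parallel to the console's y axis, 140 mm from the hinge axis; about 180 to 205 mm above the bench. The point turns with the lever: at regulator value 0 its axes are parallel to the console's.
- regulator_hinge (a point): Point on the regulator lever's hinge axis below the grip, 65 mm above the bench, at x = 0, y = +55 mm of the console.
- pointer (a joint): Angle of the brass set-pointer on the regulator's dark quadrant, rad, in the same measure and about the same axis as joint regulator: the regulator is on the pointer when the two values are equal. Between 0.4 and 0.8, different each time. Very stiff: leave it where it is.
- pointer_tip (a point): Tip of the brass pointer (a 16 mm square tab on a 6 mm rod), 92 mm from the regulator's hinge axis and 41 mm to the left (console +y) of the regulator lever's plane. The point turns with the pointer: its axes are parallel to those of point regulator_grip when lever and pointer are in line.
- air (a joint): Sprung air lever angle, rad. 0 = at rest on its back stop, leaning 0.45 rad from vertical away from the robot (console +x); it grows as the top is pulled towards the robot, to the front stop at 0.9 (leaning 0.45 rad towards the robot). So it leans (0.45 - value) rad from vertical towards console +x. A spring pulls it back to 0: about 2 N at the grip at rest, 6 N at full pull; let go, it snaps back at far more than 1.5 rad/s, the fastest return allowed.
- air_grip (a point): Centre of the black rubber cross-bar grip on top of the air lever: 18 mm diameter, 56 mm long, parallel to the console's y axis, 160 mm from the hinge axis; about 209 to 225 mm above the bench.
- air_hinge (a point): Point on the air lever's hinge axis below the grip, 65 mm above the bench, at x = 0, y = -55 mm of the console.
- blow_tray: Blow-off tray, fixed: aluminium, outer 110 (x) x 250 (y) mm, inner 100 x 240 mm, perforated floor 4 mm above the bench, walls 5 mm thick and 18 mm high; along its +x side a dark manifold bar with five brass air nozzles, top 33 mm above the bench, from x = 46 (nozzle tips) to 70 mm. Origin: centre of its underside, axes along its sides, z up. It may stand on the left or next to the console.
- clean_tray: Clean tray, fixed: steel with a black rubber floor, no nozzles, same sizes: outer 110 (x) x 250 (y) mm, inner 100 x 240 mm, floor 4 mm above the bench, walls 5 mm thick and 18 mm high. Origin: centre of its underside, axes along its sides, z up.
- nut: Injector part (may be absent): round steel nozzle nut standing upright, 36 mm diameter for the lower 22 mm, tapering to 30 mm at its top, 30 mm high, 120 g. Origin: centre of its underside; z along its axis, up.
- block: Injector part (may be absent): aluminium valve block with three dark ports on top, 56 (x) x 32 (y) x 28 (z) mm, 140 g. Origin: centre of its underside.
- head: Injector part (may be absent): black solenoid head, 38 x 38 x 26 mm with a steel disc on top and a grey plug 16 x 18 x 14 mm on its +x side, reaching x = 33 mm; 100 g. Origin: centre of the underside of the square part.
- holder: Injector part (may be absent): steel nozzle holder lying along its x axis, square body 26 (y) x 26 (z) mm from x = -30 to 16 mm, then an 18 mm round nose to x = 30 mm; 130 g. Origin: on its underside, mid-length.
- can: Bystander: white spray can, 66 mm diameter, 120 mm high, at the far right of the bench. Origin: centre of its underside.
- wrench: Bystander: open wrench lying on the far side of the bench. Origin: centre of its underside.
- bowl: Bystander: small steel bowl, 100 mm diameter, 35 mm high, at the far left. Origin: centre of its underside.

How it is judged:
On the way, in this order (a step that is already met when the one before it is completed fails the run):
1. all parts present lie in the blow-off tray and the regulator lever is within 0.06 rad of the pointer, the air lever at rest (x of nut in the frame of blow_tray between -0.052 and 0.052 m and y of nut in the frame of blow_tray between -0.122 and 0.122 m and z of each of nut, block, head, holder in the frame of blow_tray below 0.03 m and x of block in the frame of blow_tray between -0.052 and 0.052 m and y of block in the frame of blow_tray between -0.122 and 0.122 m and x of head in the frame of blow_tray between -0.052 and 0.052 m and y of head in the frame of blow_tray between -0.122 and 0.122 m and x of holder in the frame of blow_tray between -0.052 and 0.052 m and y of holder in the frame of blow_tray between -0.122 and 0.122 m and linear speed of each of nut, block, head, holder below 0.03 m/s and angle between the z axis of regulator_grip and the z axis of pointer_tip, either way round below 0.06 rad and value of joint air below 0.05 rad), for 0.3 s.
2. the air lever is pulled to its front stop (above 0.84 rad) and held there, the parts in the blow-off tray and the regulator on the pointer (x of nut in the frame of blow_tray between -0.052 and 0.052 m and y of nut in the frame of blow_tray between -0.122 and 0.122 m and z of each of nut, block, head, holder in the frame of blow_tray below 0.03 m and x of block in the frame of blow_tray between -0.052 and 0.052 m and y of block in the frame of blow_tray between -0.122 and 0.122 m and x of head in the frame of blow_tray between -0.052 and 0.052 m and y of head in the frame of blow_tray between -0.122 and 0.122 m and x of holder in the frame of blow_tray between -0.052 and 0.052 m and y of holder in the frame of blow_tray between -0.122 and 0.122 m and angle between the z axis of regulator_grip and the z axis of pointer_tip, either way round below 0.06 rad and value of joint air above 0.84 rad), for 0.6 s.
3. the air lever is back at rest (below 0.05 rad) (value of joint air below 0.05 rad), for 0.2 s.
4. the regulator is shut (below 0.06 rad) with the parts still in the blow-off tray (x of nut in the frame of blow_tray between -0.052 and 0.052 m and y of nut in the frame of blow_tray between -0.122 and 0.122 m and z of each of nut, block, head, holder in the frame of blow_tray below 0.03 m and x of block in the frame of blow_tray between -0.052 and 0.052 m and y of block in the frame of blow_tray between -0.122 and 0.122 m and x of head in the frame of blow_tray between -0.052 and 0.052 m and y of head in the frame of blow_tray between -0.122 and 0.122 m and x of holder in the frame of blow_tray between -0.052 and 0.052 m and y of holder in the frame of blow_tray between -0.122 and 0.122 m and value of joint regulator below 0.06 rad), for 0.2 s.
At the end, for the whole second after the job is handed in: All parts present lie at rest on the floor of the clean tray (origins inside its walls, less than 30 mm above its underside), the regulator is shut (below 0.06 rad) and the air lever at rest (below 0.05 rad) (x of nut in the frame of clean_tray between -0.052 and 0.052 m and y of nut in the frame of clean_tray between -0.122 and 0.122 m and z of each of nut, block, head, holder in the frame of clean_tray below 0.03 m and x of block in the frame of clean_tray between -0.052 and 0.052 m and y of block in the frame of clean_tray between -0.122 and 0.122 m and x of head in the frame of clean_tray between -0.052 and 0.052 m and y of head in the frame of clean_tray between -0.122 and 0.122 m and x of holder in the frame of clean_tray between -0.052 and 0.052 m and y of holder in the frame of clean_tray between -0.122 and 0.122 m and linear speed of each of nut, block, head, holder below 0.03 m/s and value of joint regulator below 0.06 rad and value of joint air below 0.05 rad); the robot touches nothing.
It fails at once if the air lever snaps back (returns faster than 1.5 rad/s) (velocity of joint air below -1.5 rad/s).
It fails at once if the can, the wrench or the bowl is moved more than 30 mm (distance of any of can, wrench, bowl from where it was at the start of the episode above 0.03 m).
Of nut, block, head, holder only 2 to 3 are there at a start; the rules pass over those that are not, and their reading is None.
At some moment in a run one of nut, block, head, holder may be knocked a few centimetres aside while the robot is not near it.
It also fails if it takes over 210 s, if anything falls off the work surface, if the arm or the gripper's body presses on something with over 40 N, if the wrist force passes 120 N, or if a joint passes its speed limit or range.

## Robot

A 6-joint arm with a two-finger parallel gripper is mounted at the origin on the work surface. World frame = base frame: x ahead of the robot, y to its left, z up, the work surface at z = 0. Lengths are in m, angles in rad, forces in N, time in s.
With the tool pointing down it reaches from about 0.325 to 0.9 m from the base axis. Payload 6.1 kg.
Tool frame: the origin (TCP) lies on the centre line of the jaws, within the pads' length; the fingertips stand manip.tips_ahead ahead of it and the grasp point (between the pads) lies 8 mm behind it (manip.tips_ahead is the distance from the TCP to the fingertips, in m); z points along the fingers, y is the line along which they close (so a half turn about z gives the same grasp; the last joint's range is limited). The gripper opens to 87 mm and grips with 3 to 60 N. Pads are 19 mm wide; open, the fingers measure 117 mm over their backs; the gripper's body (75 mm by 190 mm) begins 51 mm behind the grasp point.
Start: joints at [0.997, 0.22, 1.526, -0, 1.395, -0.126], TCP at [0.271, 0.563, 0.234] pointing down, gripper open.
Joint ranges: [-2.98, 2.98], [-0.91, 2.08], [0.09, 2.57], [-1.24, 4.39], [0.2, 2.65], [-2.68, 2.68]. Speed limits (rad/s): [2.57, 2.57, 3.01, 3.14, 3.14, 3.14].

## Interface

Orientations are given as a unit quaternion [w, x, y, z].
In Python, from station import manip, eyes gives the robot as it stands. The module is installed in compiled form; this text tells all that it offers.
- The arm moves only by the tool drive_tool, never from a script. Its argument "rows" is a list that holds one entry, the list of rows, each a list of 7 numbers: the opening, from -1 (shut) to 1 (fully open), so that 0 is half open, then the shift along the tool's x, y, z in cm, then the turn, a rotation vector about the tool's x, y, z in rad. A call has 1 to 5 rows; each row shifts and turns the commanded pose from where the row before left it, along the tool's axes as they then stand; what a row does not reach is not made up. A row lasts 1/8 s, in which the tool goes at most 62.5 mm and 10.7 degrees, less where a joint would pass 70% of its speed; a pose out of reach is approached as far as the arm can. A call is refused whole if a number of a shift passes 6.25 or a number of a turn 0.188, either way. A call with a gripper value outside its range is refused whole. The fingers move at their own pace and stop on an object; the grip force is fixed at half the most. Time passes only in rows, so rows that do not move let the fingers close. It gives the time, the measured TCP pose, the force, the opening and the grip force at its end, in the units of the state.
- manip.get_obs(): the state, without advancing time (a new reading comes with each control period).
- eyes.camera(name): name is "scene" or "top"; returns (picture, depth): 400x640x3 uint8, blue, green, red; 400x640 float32, m along the optical axis (not along the pixel's ray), 0 where there is no reading.
- eyes.calibration(name): a dict with "fx", "fy", "cx", "cy" (pixels), "position" and "attitude" of the camera in the world. Camera axes: x right, y up, looking along -z (the intrinsics and any distortion apply to the point x, -y, -z); pixel columns grow to the right and rows downward; lengths in m; the calibration is good to about 2 mm. A picture is of the moment at which its call begins. calibration takes no time and is no camera call.
- manip.job_done(): hands the job in; it is judged then, once.
The state is a dict: "time": time; "joint_positions": joint angles; "qd": joint speeds; "effort": joint torques, N m; "tool_pos": TCP position; "ee_rot": TCP orientation; "ft_force": force on the tool from outside, world axes, zero at the start; "ft_torque": the same for the moment, N m; "width": finger opening in m; "grip_force": force on a finger pad.
Only numpy, scipy, OpenCV 4.12 (cv2) and the standard library are available. Lean on these libraries where they do the work, as an engineer would, in place of code of your own. Each camera call takes 0.05 s, during which the arm holds its last target. There are 200 camera calls.

## Working session

There is one attempt and no reset: what is moved stays moved. The work goes in short steps, Python scripts to look and compute and a tool call to move; the robot and the scene stay as the last step left them, time stands still between calls to the robot, and variables do not carry over. Pictures are saved under pics/ and viewed, at most 14 in all, crops included, and the job is handed in when it is done.

Besides the shell and the picture viewer there is one more tool, called after "Call:" by a JSON object that holds its "api" and its "payload". drive_tool: Moves the arm, as the interface text tells. Its arguments: {"type":"object","properties":{"rows":{"type":"array","items":{"type":"array","items":{"type":"array","items":{"type":"number"}}}}},"required":["rows"]}

```bash
mkdir -p pics
cat > h.py <<'E'
import numpy as np, cv2
from scipy.spatial.transform import Rotation as R
from station import manip, eyes
def q2R(q): return R.from_quat([q[1],q[2],q[3],q[0]]).as_matrix()
def cloud(name):
    im,d=eyes.camera(name); c=eyes.calibration(name)
    v,u=np.mgrid[0:400,0:640]
    p=np.stack([(u-c['cx'])/c['fx']*d,-(v-c['cy'])/c['fy']*d,-d],-1)
    A=np.array(c['attitude']); A=A if A.shape==(3,3) else q2R(A)
    return im,d,p@A.T+np.array(c['position'])
def st():
    o=manip.get_obs(); print(o['time'],np.round(o['tool_pos'],4),np.round(o['ee_rot'],4),np.round(o['ft_force'],1),o['width'])
E
python3 - <<'E'
from h import *
st(); print(manip.tips_ahead)
for n in('scene','top'):
    print(eyes.calibration(n)); im,d,P=cloud(n); cv2.imwrite(f'pics/{n}0.png',im); np.save(f'pics/{n}0.npy',P)
E
```

```text
0.0 [0.2703 0.5629 0.2325] [-3.00e-04  2.22e-01  9.75e-01 -9.00e-04] [-0.3  0.6 -1.1] 0.08704713307332863
0.011
{'fx': 435.86362649424825, 'fy': 435.86362649424825, 'cx': 312.50534177886254, 'cy': 201.68635535965697, 'position': array([1.07441747, 0.63386478, 0.97572751]), 'attitude': array([0.29806044, 0.12096849, 0.34255059, 0.88271496])}
{'fx': 427.4505380027893, 'fy': 427.4505380027893, 'cx': 322.10603451325886, 'cy': 199.7851637550785, 'position': array([0.51658791, 0.04366384, 1.37677186]), 'attitude': array([ 0.71596484,  0.01756713, -0.01863594, -0.69766643])}
```

View pics/scene0.png

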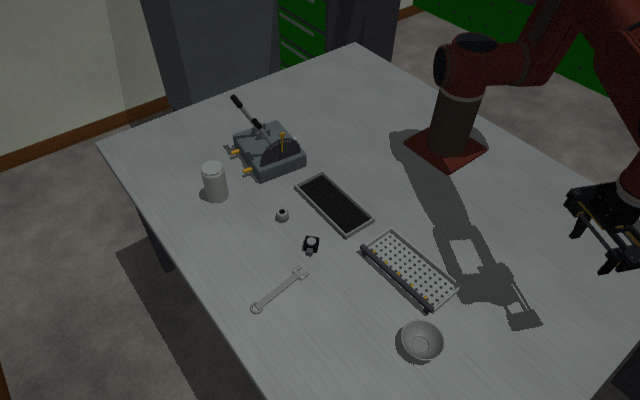

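View pics/top0.png

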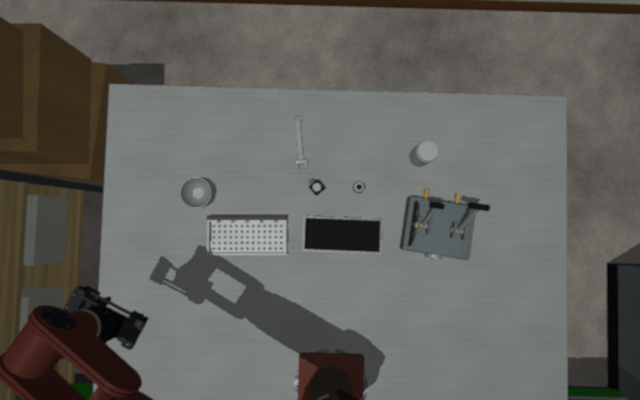

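The scene holds two parts: the nut (top 359,187; scene 282,214) and the head (top 316,186; scene 311,243). The blow-off tray is on the left (top 248,236), the clean tray in the middle (342,234) and the console on the right (438,227). Next I measure them.

Run:
```python
from h import *
T=np.load('pics/top0.npy');S=np.load('pics/scene0.npy');im=cv2.imread('pics/top0.png');si=cv2.imread('pics/scene0.png')
print('bench z',T[280,400],S[330,300], S[120,300])
def box(P,x0,x1,y0,y1,z0,z1):
    Q=P.reshape(-1,3);m=(Q[:,0]>x0)&(Q[:,0]<x1)&(Q[:,1]>y0)&(Q[:,1]<y1)&(Q[:,2]>z0)&(Q[:,2]<z1);return Q[m]
for n,(u,v) in dict(nut=(359,187),head=(316,186),blow=(248,236),clean=(342,234),con=(438,232)).items(): print(n,T[v,u])
for n,(u,v) in dict(nut=(359,187),head=(316,186)).items():
    c=T[v,u]
    for nm,P in(('T',T),('S',S)):
        q=box(P,c[0]-.04,c[0]+.04,c[1]-.04,c[1]+.04,.010,.05)
        if len(q)>4: print(n,nm,len(q),'mean',q.mean(0).round(4),'z',q[:,2].max(),cv2.minAreaRect((q[:,:2]*1000).astype(np.float32)))
    q=box(S,c[0]-.04,c[0]+.04,c[1]-.04,c[1]+.04,.02,.05); print('Shigh',q.min(0),q.max(0),len(q))
for n,(u,v) in dict(blow=(248,236),clean=(342,234)).items():
    c=T[v,u]; q=box(T,c[0]-.09,c[0]+.09,c[1]-.16,c[1]+.16,.010,.05); print(n,cv2.minAreaRect((q[:,:2]*1000).astype(np.float32)),q[:,2].max())
c=T[232,438]; q=box(T,c[0]-.14,c[0]+.14,c[1]-.16,c[1]+.16,.045,.060); print('con',cv2.minAreaRect((q[:,:2]*1000).astype(np.float32)),len(q))
q=box(T,c[0]-.25,c[0]+.2,c[1]-.16,c[1]+.16,.15,.25);print('levers top');print(q.round(3)[::3])
q=box(S,c[0]-.25,c[0]+.2,c[1]-.16,c[1]+.16,.15,.25);print('levers S');print(q.round(3)[::3])
# brass
for nm,P,I in(('T',T,im),('S',S,si)):
    h=cv2.cvtColor(I,cv2.COLOR_BGR2HSV);m=(h[...,0]>10)&(h[...,0]<32)&(h[...,1]>130)&(h[...,2]>60)&(P[...,2]>.06)&(P[...,2]<.3)&(P[...,1]<-.1)&(P[...,0]>.3)
    print('brass',nm);print(P[m].round(3))
cv2.imwrite('pics/z1.png',np.hstack([cv2.resize(im[170:270,380:500],None,fx=3.3,fy=4,interpolation=2),cv2.resize(si[85:190,215:315],None,fx=4,fy=400/105,interpolation=2)]))
```

```text
bench z [ 0.33677922 -0.21333981 -0.00195365] [0.79923942 0.24151959 0.00236976] [ 0.30618652 -0.4270524  -0.00360075]
nut [ 0.62961759 -0.07353016  0.0237842 ]
head [0.62902486 0.06298495 0.02648746]
blow [0.46482414 0.27643441 0.00502509]
clean [ 0.47898525 -0.02391752  0.00637399]
con [ 0.49416443 -0.31667046  0.05833392]
nut T 105 mean [ 0.63   -0.0722  0.0278] z 0.03719120529506825 ((630.804443359375, -72.5328598022461), (34.07692337036133, 34.65260696411133), 66.66349029541016)
nut S 133 mean [ 0.6359 -0.068   0.026 ] z 0.036684545145118985 ((633.0741577148438, -70.98509216308594), (34.878273010253906, 33.10053634643555), 21.675962448120117)
Shigh [ 0.61653484 -0.08991899  0.02017654] [ 0.65021938 -0.05505268  0.03668455] 103
head T 168 mean [0.6302 0.0633 0.0247] z 0.03393263006290237 ((632.86474609375, 65.63507080078125), (52.05439758300781, 37.75747299194336), 41.97671127319336)
head S 232 mean [0.6342 0.0667 0.0242] z 0.033567960527498886 ((633.830322265625, 65.14371490478516), (53.00276565551758, 38.15453338623047), 41.17292785644531)
Shigh [0.60500453 0.03618737 0.0202145
[... 5911 characters left out ...]
6 ]
 [ 0.525 -0.226  0.16 ]
 [ 0.523 -0.225  0.16 ]
 [ 0.517 -0.228  0.155]
 [ 0.516 -0.224  0.158]
 [ 0.515 -0.221  0.159]
 [ 0.526 -0.226  0.157]
 [ 0.524 -0.223  0.158]
 [ 0.518 -0.226  0.153]
 [ 0.515 -0.226  0.152]
 [ 0.526 -0.226  0.153]
 [ 0.522 -0.226  0.152]
 [ 0.519 -0.226  0.15 ]
 [ 0.521 -0.228  0.146]
 [ 0.519 -0.226  0.146]
 [ 0.523 -0.226  0.144]
 [ 0.519 -0.227  0.142]
 [ 0.518 -0.228  0.137]
 [ 0.52  -0.225  0.136]
 [ 0.519 -0.227  0.13 ]
 [ 0.519 -0.227  0.127]
 [ 0.518 -0.229  0.121]
 [ 0.519 -0.228  0.118]
 [ 0.52  -0.226  0.116]
 [ 0.521 -0.225  0.113]
 [ 0.521 -0.225  0.109]
 [ 0.523 -0.228  0.104]
 [ 0.52  -0.227  0.103]
 [ 0.522 -0.225  0.102]
 [ 0.523 -0.224  0.099]]
```

View pics/z1.png

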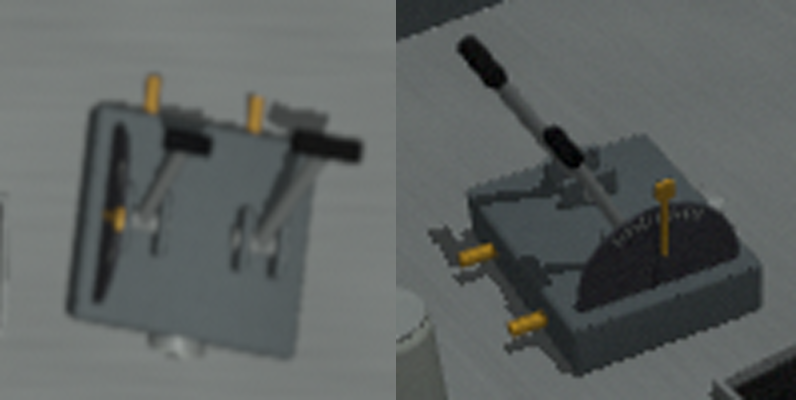

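```bash
cat >> h.py <<'E'
def go(p,yang=None):
    """remaining rot about tool z (deg yang = world heading of tool y), then shift cm in the tool frame after that turn"""
    o=manip.get_obs(); M=q2R(o['ee_rot']); p=np.array(p)
    print('pos',np.round(o['tool_pos'],4),'zax',M[:,2].round(3),'yang',np.degrees(np.arctan2(M[1,1],M[0,1])).round(1),'w',round(o['width'],4),'F',np.round(o['ft_force'],1),'t',o['time'],'q6',o['joint_positions'][5].round(2))
    if yang is not None:
        a=np.radians(yang); y=np.array([np.cos(a),np.sin(a),0]); z=np.array([0,0,-1.]); x=np.cross(y,z)
        G=np.stack([x,y,z],1); print('rotvec',R.from_matrix(M.T@G).as_rotvec().round(3)); M=G
    print('shift cm',(M.T@(p-o['tool_pos'])*100).round(2))
E
python3 -c "
from h import *
go([.629,.062,.12],-48.5)"
```

```text
pos [0.2703 0.5629 0.2325] zax [-0.001 -0.001 -1.   ] yang 64.3 w 0.0871 F [-0.3  0.4  0.2] t 0.1 q6 -0.13
rotvec [-1.00e-03  2.00e-03  1.97e+00]
shift cm [-6.33 61.28 11.25]
```

Call:
{"api": "drive_tool", "payload": {"rows": [[[1,0,0,0,0,0,0.18],[1,0,0,0,0,0,0.18],[1,0,0,0,0,0,0.18],[1,0,0,0,0,0,0.18],[1,0,0,0,0,0,0.18]]]}}

```text
time: 0.72
tool_pos: [0.2704, 0.5631, 0.2329]
ee_rot: [0.0, 0.626, 0.78, -0.001]
ft_force: [0.5, 0.5, -0.2]
width: 0.0868
grip_force: 0.0
```

Call:
{"api": "drive_tool", "payload": {"rows": [[[1,0,0,0,0,0,0.18],[1,0,0,0,0,0,0.18],[1,0,0,0,0,0,0.18],[1,0,0,0,0,0,0.18],[1,0,0,0,0,0,0.18]]]}}

```text
time: 1.35
tool_pos: [0.2704, 0.5631, 0.2329]
ee_rot: [0.0, 0.903, 0.43, -0.001]
ft_force: [-0.3, -0.6, 0.7]
width: 0.0872
grip_force: 0.0
```

Call:
{"api": "drive_tool", "payload": {"rows": [[[1,0,0,0,0,0,0.17],[0.4,-0.5,5,0,0,0,0],[0.4,-0.5,5,0,0,0,0],[0.4,-0.5,5,0,0,0,0],[0.4,-0.5,5,0,0,0,0]]]}}

```text
time: 1.98
tool_pos: [0.3885, 0.3988, 0.2331]
ee_rot: [0.0, 0.935, 0.354, -0.0]
ft_force: [-0.0, 0.4, -0.2]
width: 0.0622
grip_force: 0.0
```

Call:
{"api": "drive_tool", "payload": {"rows": [[[0.4,-0.5,5,0,0,0,0],[0.4,-0.5,5,0,0,0,0],[0.4,-0.5,5,0,0,0,0],[0.4,-0.5,5,0,0,0,0],[0.4,-0.5,5,0,0,0,0]]]}}

```text
time: 2.6
tool_pos: [0.5354, 0.1949, 0.2331]
ee_rot: [-0.0, 0.935, 0.354, -0.0]
ft_force: [0.1, -0.7, 0.6]
width: 0.0611
grip_force: 0.0
```

Call:
{"api": "drive_tool", "payload": {"rows": [[[0.4,-0.5,5,2,0,0,0],[0.4,-0.5,5,4,0,0,0],[0.4,-0.5,1.2,5,0,0,0],[0.4,0,0,0,0,0,0]]]}}

```text
time: 3.1
tool_pos: [0.5931, 0.1023, 0.1192]
ee_rot: [-0.002, 0.936, 0.353, -0.005]
ft_force: [-1.3, -0.5, 0.5]
width: 0.0607
grip_force: 0.0
```

```bash
python3 -c "
from h import *
go([.629,.062,.016],-48.5)
im,d,T=cloud('scene')
cv2.imwrite('pics/s1.png',cv2.resize(im[150:310,220:400],None,fx=4,fy=3.7))"
```

```text
pos [0.5931 0.1023 0.1192] zax [-0.011 -0.    -1.   ] yang -48.7 w 0.0607 F [-1.3 -0.5  0.5] t 3.1 q6 0.89
rotvec [-0.007  0.009 -0.003]
shift cm [ 0.02  5.4  10.32]
```

View pics/s1.png

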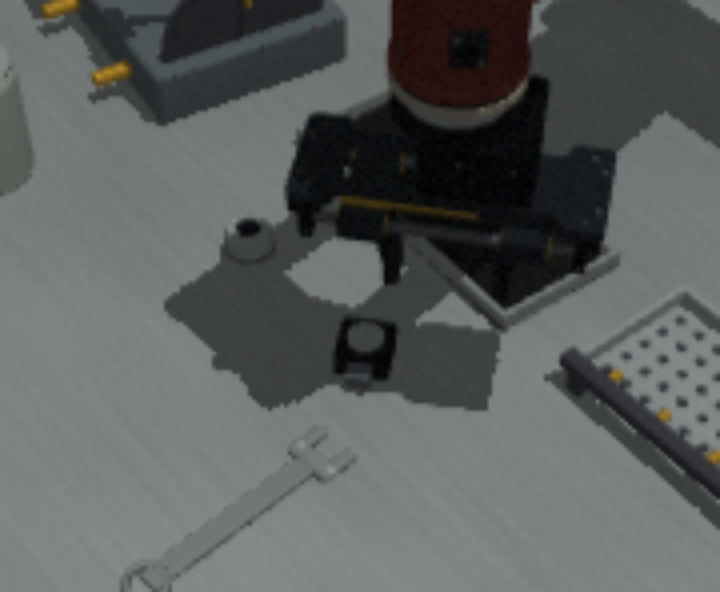

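The gripper hovers behind the head, which sits at crop (365,345) with its plug pointing towards the camera as I had assumed. I'll move over it and grasp.

Call:
{"api": "drive_tool", "payload": {"rows": [[[0.4,0,2.7,0,0,0.01,0],[0.4,0,2.7,0,0,0,0],[0.4,0,0,3.4,0,0,0],[0.4,0,0,3.4,0,0,0],[0.4,0,0,3.5,0,0,0]]]}}

```text
time: 3.78
tool_pos: [0.636, 0.0653, 0.0246]
ee_rot: [-0.001, 0.935, 0.355, 0.007]
ft_force: [-0.5, 1.2, -1.1]
width: 0.0612
grip_force: 0.0
```

Call:
{"api": "drive_tool", "payload": {"rows": [[[-1,0,0,0,0,0,0],[-1,0,0,0,0,0,0],[-1,0,0,0,0,0,0],[-1,0,0,0,0,0,0]]]}}

```text
time: 4.28
tool_pos: [0.6355, 0.0643, 0.0246]
ee_rot: [-0.001, 0.935, 0.354, 0.007]
ft_force: [-0.7, 2.1, 6.7]
width: 0.0376
grip_force: 30.0
```

Call:
{"api": "drive_tool", "payload": {"rows": [[[-1,0,0,-4,0,0,0],[-1,0,0,-4,0,0,0],[-1,0,0,0,0,0,0]]]}}

```text
time: 4.65
tool_pos: [0.6366, 0.0632, 0.1073]
ee_rot: [0.0, 0.935, 0.354, 0.009]
ft_force: [0.7, -0.3, -2.3]
width: 0.0375
grip_force: 30.0
```

```bash
python3 -c "
from h import *
go([.462,.33,.09],-90)"
```

```text
pos [0.6366 0.0632 0.1073] zax [ 0.017  0.006 -1.   ] yang -48.5 w 0.0375 F [ 0.7 -0.3 -2.3] t 4.65 q6 0.82
rotvec [ 0.    -0.019  0.724]
shift cm [-17.46 -26.68   1.73]
```

Call:
{"api": "drive_tool", "payload": {"rows": [[[-1,0,0,0,0,-0.02,0.18],[-1,0,0,0,0,0,0.18],[-1,0,0,0,0,0,0.18],[-1,0,0,0,0,0,0.18],[-1,-2.8,-4.5,0,0,0,0]]]}}

```text
time: 5.28
tool_pos: [0.6058, 0.1061, 0.1012]
ee_rot: [0.003, 1.0, -0.001, -0.004]
ft_force: [-0.3, 0.7, -0.7]
width: 0.0375
grip_force: 30.0
```

Call:
{"api": "drive_tool", "payload": {"rows": [[[-1,-2.8,-4.5,0,0,0,0],[-1,-2.8,-4.5,0,0,0,0],[-1,-2.8,-4.5,0,0,0,0],[-1,-2.8,-4.5,0,0,0,0],[-1,-2.7,-4.2,0,0,0,0]]]}}

```text
time: 5.9
tool_pos: [0.4634, 0.3308, 0.1011]
ee_rot: [0.003, 1.0, 0.002, -0.005]
ft_force: [0.9, 0.5, -1.3]
width: 0.0376
grip_force: 30.0
```

Call:
{"api": "drive_tool", "payload": {"rows": [[[-1,0,0,1.5,0,0,0],[-1,0,0,0,0,0,0]]]}}

```text
time: 6.15
tool_pos: [0.4634, 0.3286, 0.0846]
ee_rot: [0.004, 1.0, 0.002, -0.006]
ft_force: [0.1, -0.9, -1.2]
width: 0.0373
grip_force: 30.0
```

```bash
python3 -c "
from h import *
go([.466,.33,.031],-90)"
```

```text
pos [0.4634 0.3286 0.0846] zax [-0.012 -0.007 -1.   ] yang -89.7 w 0.0373 F [ 0.1 -0.9 -1.2] t 6.15 q6 2.05
rotvec [0.007 0.012 0.005]
shift cm [ 0.26 -0.14  5.36]
```

Call:
{"api": "drive_tool", "payload": {"rows": [[[-1,0.3,0,2.7,0,0.012,0],[-1,0,0,2.7,0,0,0],[-1,0,0,0,0,0,0],[0,0,0,0,0,0,0],[0.4,0,0,0,0,0,0]]]}}

```text
time: 6.78
tool_pos: [0.4689, 0.3294, 0.0341]
ee_rot: [0.002, 1.0, 0.002, 0.003]
ft_force: [-0.4, -0.0, -0.3]
width: 0.0476
grip_force: 0.0
```

Call:
{"api": "drive_tool", "payload": {"rows": [[[0.4,0,0,-4,0,0,0],[0.4,0,0,-5,0,0,0],[0.4,2,5,0,0,0,0],[0.4,2,5,0,0,0,0],[0.4,2,5,0,0,0,0]]]}}

```text
time: 7.4
tool_pos: [0.5291, 0.1789, 0.1253]
ee_rot: [0.002, 1.0, 0.002, 0.003]
ft_force: [-0.1, -0.3, -0.7]
width: 0.0608
grip_force: 0.0
```

Call:
{"api": "drive_tool", "payload": {"rows": [[[0.4,2,5,0,0,0,0],[0.4,2,5,0,0,0,0],[0.4,2,5,0,0,0,0],[0.4,2,5,0,0,0,0],[0.4,0,0,0,0,0,0]]]}}

```text
time: 8.02
tool_pos: [0.6104, -0.0236, 0.1264]
ee_rot: [0.003, 1.0, -0.0, 0.003]
ft_force: [-0.3, 0.1, 0.3]
width: 0.0613
grip_force: 0.0
```

```bash
python3 -c "
from h import *
im,d,P=cloud('top'); cv2.imwrite('pics/t2.png',cv2.resize(im[150:270,190:400],None,fx=3.5,fy=3.5))
Q=P.reshape(-1,3)
def box(x0,x1,y0,y1,z0,z1):
    m=(Q[:,0]>x0)&(Q[:,0]<x1)&(Q[:,1]>y0)&(Q[:,1]<y1)&(Q[:,2]>z0)&(Q[:,2]<z1);return Q[m]
q=box(.58,.69,-.12,-.03,.012,.04);print(len(q),cv2.minAreaRect((q[:,:2]*1000).astype(np.float32)))
go([.632,-.072,.015],-90)"
```

```text
0 ((0.0, 0.0), (0.0, 0.0), 0.0)
pos [ 0.6095 -0.0214  0.1259] zax [ 0.005 -0.005 -1.   ] yang -90.0 w 0.0607 F [-1.  -0.1  0.5] t 8.075 q6 1.41
rotvec [ 0.005 -0.005  0.001]
shift cm [ 2.25  5.06 11.09]
```

View pics/t2.png

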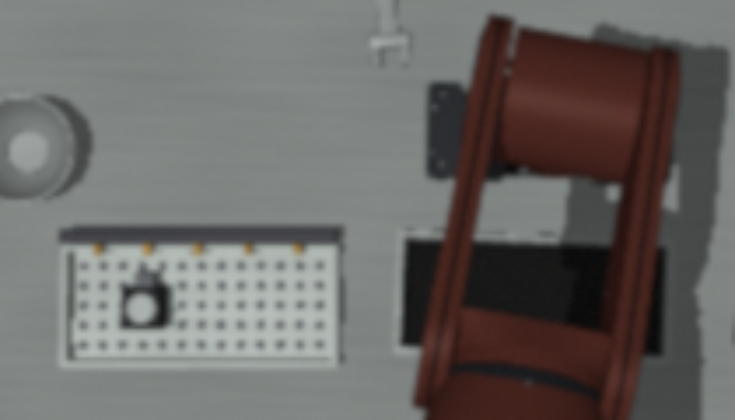

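The head sits in the blow-off tray (crop 145,305) and the arm hides the nut. I'll go for the nut and check the grip width.

Call:
{"api": "drive_tool", "payload": {"rows": [[[0.4,1.1,2.5,0,0,0,0],[0.4,1.1,2.5,0,0,0,0],[0.4,0,0,3.6,0,0,0],[0.4,0,0,3.6,0,0,0],[0.4,0,0,3.6,0,0,0]]]}}

```text
time: 8.7
tool_pos: [0.6319, -0.0709, 0.0165]
ee_rot: [0.003, 1.0, 0.002, 0.002]
ft_force: [0.6, 0.3, -0.2]
width: 0.0611
grip_force: 0.0
```

Call:
{"api": "drive_tool", "payload": {"rows": [[[0.4,0,0,0,0,0,0],[-1,0,0,0,0,0,0],[-1,0,0,0,0,0,0],[-1,0,0,0,0,0,0],[-1,0,0,0,0,0,0]]]}}

```text
time: 9.32
tool_pos: [0.6321, -0.0705, 0.0186]
ee_rot: [0.003, 1.0, 0.002, 0.003]
ft_force: [-0.6, -0.7, 4.2]
width: 0.0351
grip_force: 30.0
```

Call:
{"api": "drive_tool", "payload": {"rows": [[[-1,0,0,-4,0,0,0],[-1,0,0,-4,0,0,0],[-1,0,0,0,0,0,0]]]}}

```text
time: 9.7
tool_pos: [0.6339, -0.0702, 0.1018]
ee_rot: [0.003, 1.0, 0.002, 0.005]
ft_force: [0.3, -0.4, -0.3]
width: 0.0348
grip_force: 30.0
```

```bash
python3 -c "
from h import *
go([.46,.23,.10],-90)"
```

```text
pos [ 0.6339 -0.0702  0.1018] zax [ 0.011 -0.007 -1.   ] yang -89.8 w 0.0348 F [ 0.3 -0.4 -0.3] t 9.7 q6 1.34
rotvec [ 0.007 -0.011  0.004]
shift cm [-17.39 -30.02   0.18]
```

Call:
{"api": "drive_tool", "payload": {"rows": [[[-1,-2.9,-5,0,0,0,0],[-1,-2.9,-5,0,0,0,0],[-1,-2.9,-5,0,0,0,0],[-1,-2.9,-5,0,0,0,0],[-1,-2.9,-5,0,0,0,0]]]}}

```text
time: 10.32
tool_pos: [0.4829, 0.181, 0.0942]
ee_rot: [0.003, 1.0, 0.002, 0.001]
ft_force: [0.9, -0.4, -0.0]
width: 0.035
grip_force: 30.0
```

Call:
{"api": "drive_tool", "payload": {"rows": [[[-1,-2.9,-5,0,0,0,0],[-1,0,0,3,0,0,0],[-1,0,0,0,0,0,0]]]}}

```text
time: 10.7
tool_pos: [0.4525, 0.2291, 0.062]
ee_rot: [0.004, 1.0, 0.003, -0.002]
ft_force: [-0.7, -0.6, -1.9]
width: 0.0351
grip_force: 30.0
```

```bash
python3 -c "
from h import *
go([.46,.23,.025],-90)"
```

```text
pos [0.4525 0.2291 0.062 ] zax [-0.003 -0.007 -1.   ] yang -89.7 w 0.0351 F [-0.7 -0.6 -1.9] t 10.7 q6 1.89
rotvec [0.007 0.003 0.006]
shift cm [ 0.75 -0.09  3.7 ]
```

Call:
{"api": "drive_tool", "payload": {"rows": [[[-1,0.8,0,1.8,0,0,0],[-1,0,0,1.8,0,0,0],[-1,0,0,0,0,0,0],[0,0,0,0,0,0,0],[0.4,0,0,0,0,0,0]]]}}

```text
time: 11.32
tool_pos: [0.4649, 0.2294, 0.0301]
ee_rot: [0.002, 1.0, 0.002, 0.002]
ft_force: [-0.8, 0.6, -0.0]
width: 0.0462
grip_force: 0.0
```

Call:
{"api": "drive_tool", "payload": {"rows": [[[0.4,0,0,-6,0,0,0],[0.4,0,0,-6,0,0,-0.18],[0.4,0,0,-6,0,0,-0.18],[0,0,0,-6,0,0,-0.18],[0,0,0,-6,0,0,-0.18]]]}}

```text
time: 11.95
tool_pos: [0.4628, 0.2308, 0.3322]
ee_rot: [0.003, 0.934, 0.357, 0.002]
ft_force: [0.3, -0.4, -0.1]
width: 0.0486
grip_force: 0.0
```

Call:
{"api": "drive_tool", "payload": {"rows": [[[0,0,0,0,0,0,-0.18],[0,0,0,0,0,0,-0.18],[0,0,0,0,0,0,-0.18],[0,0,0,0,0,0,-0.18],[0,0,0,0,0,0,0]]]}}

```text
time: 12.58
tool_pos: [0.463, 0.2309, 0.3299]
ee_rot: [0.003, 0.751, 0.66, 0.0]
ft_force: [-0.8, -0.2, -0.6]
width: 0.0433
grip_force: 0.0
```

```bash
python3 -c "
from h import *
go([.572,-.275,.3],-7.4)"
```

```text
pos [0.463  0.2309 0.3299] zax [ 0.005 -0.005 -1.   ] yang -7.4 w 0.0433 F [-0.8 -0.2 -0.6] t 12.575 q6 0.44
rotvec [0.005 0.004 0.001]
shift cm [-48.77  17.32   2.99]
```

Call:
{"api": "drive_tool", "payload": {"rows": [[[0,-4.9,1.7,0,0,0,0],[0,-4.9,1.7,0,0,0,0],[0,-4.9,1.7,0,0,0,0],[0,-4.9,1.7,0,0,0,0],[0,-4.9,1.7,0,0,0,0]]]}}

```text
time: 13.2
tool_pos: [0.5165, -0.0245, 0.3313]
ee_rot: [0.004, 0.752, 0.659, 0.0]
ft_force: [1.0, 0.0, 0.9]
width: 0.0434
grip_force: 0.0
```

Call:
{"api": "drive_tool", "payload": {"rows": [[[0,-4.9,1.7,0,0,0,0],[0,-4.9,1.7,0,0,0,0],[0,-4.9,1.7,0,0,0,0],[0,-4.9,1.7,0,0,0,0],[0,-4.5,1.7,3,0,0,0]]]}}

```text
time: 13.82
tool_pos: [0.5718, -0.2757, 0.3055]
ee_rot: [0.006, 0.752, 0.659, 0.001]
ft_force: [0.4, 0.4, -0.1]
width: 0.0435
grip_force: 0.0
```

Call:
{"api": "drive_tool", "payload": {"rows": [[[0,0,0,2,0,0,0],[0,0,0,0,0,0,0]]]}}

```text
time: 14.08
tool_pos: [0.5691, -0.2721, 0.2796]
ee_rot: [0.001, 0.751, 0.66, -0.001]
ft_force: [-0.1, -0.3, 0.8]
width: 0.0437
grip_force: 0.0
```

```bash
python3 -c "
from h import *
go([.572,-.275,.188],-7.4)
im,d,P=cloud('scene'); cv2.imwrite('pics/s3.png',cv2.resize(im[30:310,200:480],None,fx=2.1,fy=2.1))"
```

```text
pos [ 0.5691 -0.2721  0.2796] zax [-0.001 -0.002 -1.   ] yang -7.4 w 0.0437 F [-0.1 -0.3  0.8] t 14.075 q6 -0.44
rotvec [-0.     0.002 -0.001]
shift cm [-0.25  0.32  9.16]
```

View pics/s3.png

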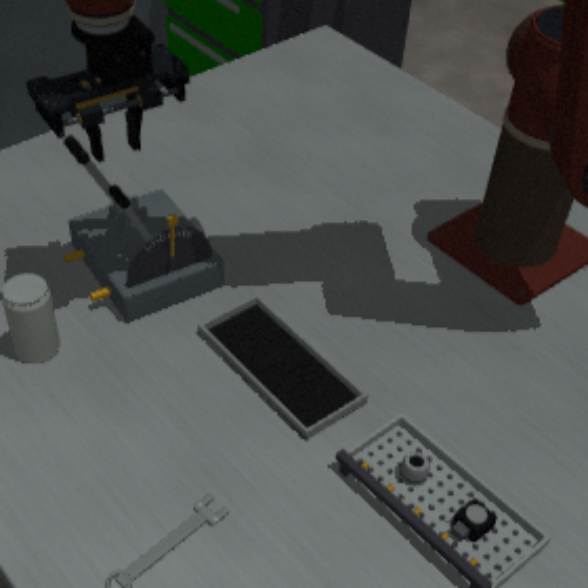

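Both parts are in the blow-off tray: the nut at (413,465) and the head at (474,518). The open fingers hang above the regulator grip, so I descend to straddle it and push it towards upright.

Call:
{"api": "drive_tool", "payload": {"rows": [[[0,-0.2,0.4,2.3,0,0,0],[0,0,0,2.3,0,0,0],[0,0,0,2.3,0,0,0],[0,0,0,2.3,0,0,0],[0,0,0,0,0,0,0]]]}}

```text
time: 14.75
tool_pos: [0.574, -0.2743, 0.1899]
ee_rot: [0.002, 0.75, 0.661, -0.001]
ft_force: [-0.2, -0.3, -0.5]
width: 0.0435
grip_force: 0.0
```

Call:
{"api": "drive_tool", "payload": {"rows": [[[0,0,-1.5,-0.4,0,0,0],[0,0,-1.5,-0.3,0,0,0],[0,0,-1.5,-0.3,0,0,0],[0,0,-1.5,-0.2,0,0,0],[0,0,0,0,0,0,0]]]}}

```text
time: 15.38
tool_pos: [0.5133, -0.2683, 0.2021]
ee_rot: [0.003, 0.751, 0.66, -0.001]
ft_force: [0.3, 0.2, 0.4]
width: 0.0435
grip_force: 0.0
```

```bash
python3 -c "
from h import *
go([.511,-.266,.2],-7.4)"
```

```text
pos [ 0.5133 -0.2683  0.2021] zax [ 0.003 -0.005 -1.   ] yang -7.3 w 0.0435 F [0.3 0.2 0.4] t 15.375 q6 -0.49
rotvec [0.003 0.005 0.001]
shift cm [ 0.2  -0.26  0.21]
```

Call:
{"api": "drive_tool", "payload": {"rows": [[[0,0,-0.2,0.2,0,0,0],[-1,0,0,0,0,0,0],[-1,0,0,0,0,0,0],[-1,0,0,0,0,0,0],[-1,0,0,0,0,0,0]]]}}

```text
time: 16.0
tool_pos: [0.513, -0.2681, 0.1999]
ee_rot: [0.003, 0.751, 0.661, -0.0]
ft_force: [1.4, -0.5, 1.0]
width: 0.015
grip_force: 30.0
```

Call:
{"api": "drive_tool", "payload": {"rows": [[[-0.3,0,0,0,0,0,0],[0.1,0,0,0,0,0,0],[0.1,0,0,-4,0,0,0],[0.1,0,0,-6,0,0,0],[0.1,0,0,-6,0,0,0]]]}}

```text
time: 16.62
tool_pos: [0.5117, -0.267, 0.361]
ee_rot: [0.002, 0.751, 0.661, -0.001]
ft_force: [-0.1, -0.1, -0.0]
width: 0.0471
grip_force: 0.0
```

```bash
cat > m.py <<'E'
from h import *
import sys
im,d,P=cloud('scene'); cv2.imwrite(sys.argv[1],cv2.resize(im[85:190,215:315],None,fx=6,fy=5.6,interpolation=2))
h=cv2.cvtColor(im,cv2.COLOR_BGR2HSV);C=np.array([.517,-.268,.065]);a=-.129
L=(P-C)@np.array([[np.cos(a),-np.sin(a),0],[np.sin(a),np.cos(a),0],[0,0,1]])
# console coordinates rel. reg hinge
def rep(n,m):
    q=L[m]; print(n,len(q),q.mean(0).round(4) if len(q) else '', q.min(0).round(3) if len(q) else '',q.max(0).round(3) if len(q) else '')
near=(abs(L[...,0])<.12)&(d>0)
rep('tip',near&(abs(L[...,1]-.041)<.015)&(L[...,2]>.078)&(L[...,2]<.11))
rep('rod',near&(abs(L[...,1]-.041)<.015)&(L[...,2]>.045)&(L[...,2]<.078)&(h[...,1]>130))
rep('grip',near&(abs(L[...,1])<.024)&(L[...,2]>.115)&(L[...,2]<.155))
rep('shaft',near&(abs(L[...,1])<.012)&(L[...,2]>.07)&(L[...,2]<.115))
rep('air',near&(abs(L[...,1]+.11)<.03)&(L[...,2]>.135)&(L[...,2]<.18))
E
python3 m.py pics/s4.png; python3 -c "
from h import *
go([.572,-.386,.3],-7.4)"
```

```text
tip 29 [-0.0041  0.0415  0.0925] [-0.012  0.037  0.079] [0.003 0.046 0.104]
rod 16 [-0.0012  0.0407  0.0619] [-0.004  0.037  0.047] [0.002 0.045 0.077]
grip 79 [0.0012 0.0032 0.1415] [-0.009 -0.021  0.117] [0.008 0.021 0.152]
shaft 48 [0.0009 0.0029 0.0946] [-0.007 -0.003  0.071] [0.006 0.008 0.115]
air 88 [ 0.0722 -0.1047  0.1502] [ 0.061 -0.139  0.138] [ 0.08  -0.08   0.157]
pos [ 0.5139 -0.2685  0.3716] zax [ 0.014 -0.013 -1.   ] yang -7.3 w 0.0473 F [ 0.1 -0.5  7.2] t 16.675 q6 -0.49
rotvec [0.015 0.011 0.002]
shift cm [-10.91   7.27   7.16]
```

View pics/s4.png

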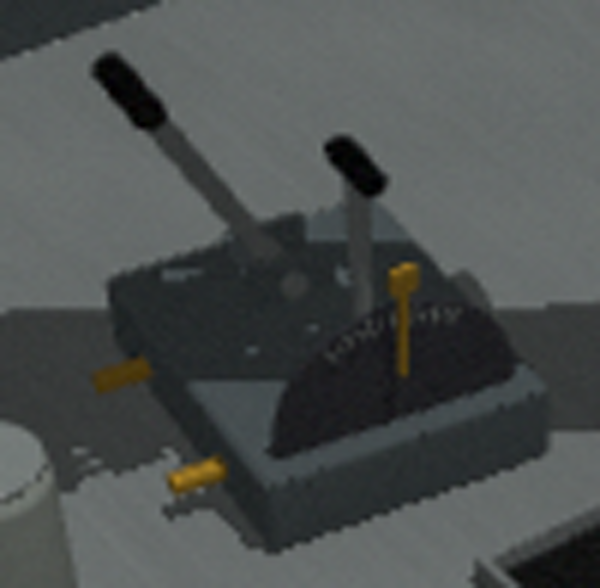

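The lever leans slightly further away from the robot than the pointer: about 0.045 rad, with the pointer tip at (403,280) and the grip at (356,165). I'll nudge it back 6 mm with a second grip.

Call:
{"api": "drive_tool", "payload": {"rows": [[[0,0,-0.3,5,0,0,0],[0,0,-0.3,5,0,0,0],[0,0,0,6,0,0,0],[0,0,0,0,0,0,0]]]}}

```text
time: 17.18
tool_pos: [0.5033, -0.2649, 0.1941]
ee_rot: [-0.003, 0.751, 0.661, -0.002]
ft_force: [-0.1, 0.4, 0.5]
width: 0.0433
grip_force: 0.0
```

Call:
{"api": "drive_tool", "payload": {"rows": [[[-1,0,0,0,0,0,0],[-1,0,0,0,0,0,0],[-1,0,0,0,0,0,0],[-1,0,0,0,0,0,0],[-1,0,0,0,0,0,0]]]}}

```text
time: 17.8
tool_pos: [0.508, -0.268, 0.2019]
ee_rot: [0.005, 0.751, 0.661, 0.0]
ft_force: [1.9, -0.1, 5.5]
width: 0.0149
grip_force: 30.0
```

```bash
python3 -c "
from h import *
go([.507,-.2673,.2],-7.4)"
```

```text
pos [ 0.508  -0.268   0.2019] zax [ 0.007 -0.007 -1.   ] yang -7.3 w 0.0149 F [ 1.9 -0.1  5.5] t 17.8 q6 -0.49
rotvec [0.007 0.006 0.002]
shift cm [ 0.06 -0.11  0.19]
```

Call:
{"api": "drive_tool", "payload": {"rows": [[[-0.3,0,0,0,0,0,0],[0,0,0,0,0,0,0],[0,0,0,-5,0,0,0],[0,0,0,-6,0,0,0],[0,0,0,0,0,0,0]]]}}

```text
time: 18.42
tool_pos: [0.5085, -0.2682, 0.316]
ee_rot: [0.008, 0.751, 0.661, 0.001]
ft_force: [0.8, 0.4, 0.5]
width: 0.0431
grip_force: 0.0
```

```bash
python3 m.py pics/s5.png; python3 -c "
from h import *
go([.572,-.386,.3],-7.4)"
```

```text
tip 31 [-0.0038  0.0416  0.0923] [-0.013  0.037  0.079] [0.004 0.046 0.102]
rod 15 [-0.0009  0.0413  0.0612] [-0.003  0.038  0.047] [0.002 0.044 0.075]
grip 79 [-0.0038  0.0042  0.1407] [-0.013 -0.019  0.115] [0.003 0.022 0.151]
shaft 49 [-0.0021  0.0029  0.092 ] [-0.009 -0.002  0.07 ] [0.004 0.008 0.115]
air 89 [ 0.0721 -0.1047  0.15  ] [ 0.062 -0.138  0.137] [ 0.08  -0.081  0.157]
pos [ 0.5074 -0.2674  0.3126] zax [ 0.007 -0.008 -1.   ] yang -7.3 w 0.0428 F [ 0.6  1.1 -0.2] t 18.475 q6 -0.49
rotvec [0.008 0.007 0.002]
shift cm [-10.93   7.93   1.26]
```

View pics/s5.png

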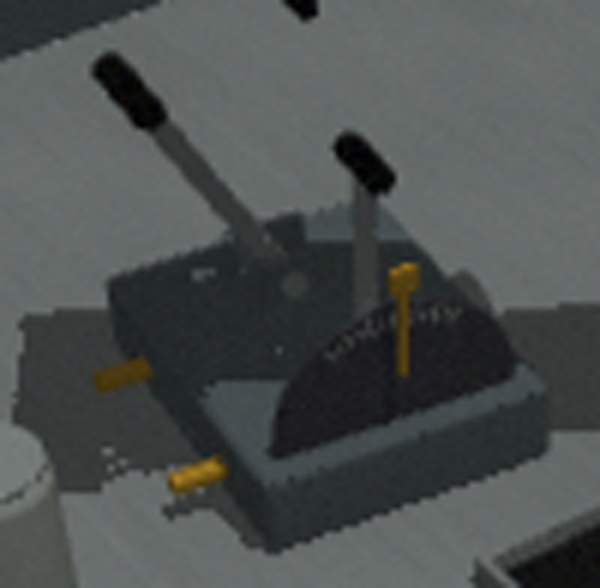

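Lever and pointer now look parallel: (365,165)-(368,290) against (403,280)-(403,375). Next is the air lever.

Call:
{"api": "drive_tool", "payload": {"rows": [[[0,-3.6,2.6,0,0.008,0.007,0],[-0.1,-3.6,2.6,0,0,0,0],[-0.2,-3.7,2.7,0,0,0,0],[-0.2,0,0,0,0,0,0],[-0.2,0,0,0,0,0,0]]]}}

```text
time: 19.1
tool_pos: [0.5703, -0.3841, 0.3074]
ee_rot: [-0.004, 0.751, 0.661, -0.001]
ft_force: [-0.5, -0.7, 0.4]
width: 0.0346
grip_force: 0.0
```

```bash
python3 -c "
from h import *
go([.573,-.386,.212],-7.4)"
```

```text
pos [ 0.5703 -0.3841  0.3074] zax [-0.007  0.006 -1.   ] yang -7.3 w 0.0346 F [-0.5 -0.7  0.4] t 19.1 q6 -0.58
rotvec [-0.007 -0.005  0.002]
shift cm [-0.16  0.29  9.54]
```

Call:
{"api": "drive_tool", "payload": {"rows": [[[-0.2,-0.2,0.3,3,0,0,0],[-0.2,0,0,3,0,0,0],[-0.2,0,0,2,0,0,0],[-0.2,0,0,1.5,0,0,0],[-0.2,0,0,0,0,0,0]]]}}

```text
time: 19.73
tool_pos: [0.5729, -0.3863, 0.2137]
ee_rot: [-0.003, 0.75, 0.661, -0.001]
ft_force: [-0.2, 1.3, -0.8]
width: 0.0349
grip_force: 0.0
```

```bash
python3 -c "
from h import *
go([.573,-.386,.212],-7.4)"
```

```text
pos [ 0.5729 -0.3863  0.2137] zax [-0.005  0.004 -1.   ] yang -7.3 w 0.0349 F [-0.2  1.3 -0.8] t 19.725 q6 -0.58
rotvec [-0.006 -0.003  0.002]
shift cm [0.03 0.   0.17]
```

Call:
{"api": "drive_tool", "payload": {"rows": [[[-0.2,0,-1,0,0,0,0],[-0.2,0,-1,-0.4,0,0,0],[-0.2,0,-1,-0.35,0,0,0],[-0.2,0,-1,-0.3,0,0,0],[-0.2,0,-1,-0.25,0,0,0]]]}}

```text
time: 20.35
tool_pos: [0.5238, -0.3811, 0.2294]
ee_rot: [-0.001, 0.751, 0.661, -0.0]
ft_force: [3.8, 0.1, 2.5]
width: 0.0349
grip_force: 2.1
```

Call:
{"api": "drive_tool", "payload": {"rows": [[[-0.2,0,-1,-0.2,0,0,0],[-0.2,0,-1,-0.1,0,0,0],[-0.2,0,-1,0,0,0,0],[-0.2,0,-1,0.05,0,0,0],[-0.2,0,-1,0.1,0,0,0]]]}}

```text
time: 20.98
tool_pos: [0.4736, -0.3742, 0.2295]
ee_rot: [-0.002, 0.751, 0.661, -0.0]
ft_force: [5.1, -0.4, 3.6]
width: 0.0351
grip_force: 2.2
```

Call:
{"api": "drive_tool", "payload": {"rows": [[[-0.2,0,-1,0.15,0,0,0],[-0.2,0,-1,0.2,0,0,0],[-0.2,0,-1,0.3,0,0,0],[-0.2,0,-1,0.35,0,0,0],[-0.2,0,0,0,0,0,0]]]}}

```text
time: 21.6
tool_pos: [0.4339, -0.3691, 0.2196]
ee_rot: [-0.002, 0.751, 0.661, -0.0]
ft_force: [5.4, -0.2, 2.7]
width: 0.0347
grip_force: 3.0
```

```bash
python3 m.py pics/s6.png; python3 -c "
from h import *
go([.503-.078*.992,-.377+.078*.129,.212],-7.4)"
```

```text
tip 30 [-0.0035  0.0424  0.0935] [-0.012  0.038  0.08 ] [0.004 0.046 0.104]
rod 15 [-0.0014  0.0405  0.0625] [-0.003  0.037  0.046] [0.001 0.044 0.077]
grip 80 [-0.0039  0.004   0.1405] [-0.014 -0.022  0.116] [0.003 0.022 0.151]
shaft 47 [-0.0022  0.0028  0.0929] [-0.008 -0.005  0.072] [0.003 0.008 0.114]
air 175 [-0.0624 -0.1032  0.1589] [-0.093 -0.129  0.135] [-0.037 -0.08   0.179]
pos [ 0.4344 -0.3692  0.2197] zax [-0.003  0.003 -1.   ] yang -7.3 w 0.0346 F [ 5.3 -0.8  3.4] t 21.65 q6 -0.71
rotvec [-0.004 -0.003  0.002]
shift cm [ 0.11 -0.9   0.77]
```

View pics/s6.png

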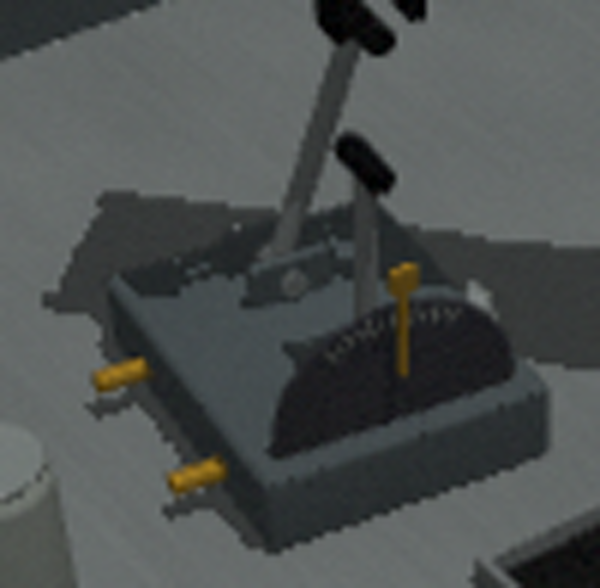

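The lever is nearly at its front stop, with the bar at (355,20) held by the finger. I'll take the last centimetre while watching the force.

Call:
{"api": "drive_tool", "payload": {"rows": [[[-0.2,0,-0.5,0.2,0,0,0],[-0.2,0,-0.4,0.2,0,0,0],[-0.2,0,0,0,0,0,0]]]}}

```text
time: 22.02
tool_pos: [0.4257, -0.3682, 0.2162]
ee_rot: [-0.002, 0.751, 0.661, -0.0]
ft_force: [3.8, 0.4, 4.3]
width: 0.035
grip_force: 3.0
```

Call:
{"api": "drive_tool", "payload": {"rows": [[[-0.2,0,-0.3,0,0,0,0],[-0.2,0,0,0,0,0,0]]]}}

```text
time: 22.28
tool_pos: [0.4231, -0.3677, 0.2156]
ee_rot: [-0.002, 0.75, 0.661, -0.0]
ft_force: [6.1, -0.5, 1.7]
width: 0.0346
grip_force: 3.0
```

Call:
{"api": "drive_tool", "payload": {"rows": [[[-0.2,0,-0.2,0,0,0,0],[-0.2,0,0,0,0,0,0]]]}}

```text
time: 22.52
tool_pos: [0.4228, -0.3677, 0.2156]
ee_rot: [-0.0, 0.75, 0.661, 0.001]
ft_force: [12.8, -2.4, -2.3]
width: 0.0353
grip_force: 6.4
```

At the stop (force rising to 12.8 N). Hold, then ease back.

Call:
{"api": "drive_tool", "payload": {"rows": [[[-0.2,0,0,0,0,0,0],[-0.2,0,0,0,0,0,0],[-0.2,0,0,0,0,0,0],[-0.2,0,0,0,0,0,0],[-0.2,0,0,0,0,0,0]]]}}

```text
time: 23.15
tool_pos: [0.4228, -0.3677, 0.2156]
ee_rot: [-0.0, 0.75, 0.661, 0.001]
ft_force: [12.9, -2.7, -2.1]
width: 0.0349
grip_force: 6.3
```

Call:
{"api": "drive_tool", "payload": {"rows": [[[-0.2,0,0,0,0,0,0],[-0.2,0,0,0,0,0,0],[-0.2,0,0,0,0,0,0],[-0.2,0,0,0,0,0,0],[-0.2,0,0,0,0,0,0]]]}}

```text
time: 23.78
tool_pos: [0.4228, -0.3677, 0.2156]
ee_rot: [-0.0, 0.75, 0.661, 0.001]
ft_force: [13.9, -2.5, -2.1]
width: 0.0351
grip_force: 6.3
```

Call:
{"api": "drive_tool", "payload": {"rows": [[[-0.2,0,0.4,0,0,0,0],[-0.2,0,0.5,-0.2,0,0,0],[-0.2,0,0.5,-0.2,0,0,0],[-0.2,0,0.7,-0.2,0,0,0],[-0.2,0,0.8,-0.3,0,0,0]]]}}

```text
time: 24.4
tool_pos: [0.4497, -0.3712, 0.2239]
ee_rot: [-0.003, 0.751, 0.661, -0.001]
ft_force: [6.1, -3.2, -3.3]
width: 0.0348
grip_force: 3.1
```

Call:
{"api": "drive_tool", "payload": {"rows": [[[-0.2,0,0.8,-0.2,0,0,0],[-0.2,0,0.8,-0.2,0,0,0],[-0.2,0,0.8,-0.1,0,0,0],[-0.2,0,0.8,-0.1,0,0,0],[-0.2,0,0.8,0,0,0,0]]]}}

```text
time: 25.02
tool_pos: [0.4893, -0.3759, 0.2297]
ee_rot: [-0.003, 0.751, 0.661, -0.001]
ft_force: [4.2, -0.2, -2.0]
width: 0.0348
grip_force: 2.0
```

Call:
{"api": "drive_tool", "payload": {"rows": [[[-0.2,0,0.8,0,0,0,0],[-0.2,0,0.8,0.1,0,0,0],[-0.2,0,0.8,0.1,0,0,0],[-0.2,0,0.8,0.2,0,0,0],[-0.2,0,0.8,0.2,0,0,0]]]}}

```text
time: 25.65
tool_pos: [0.5294, -0.3814, 0.2245]
ee_rot: [-0.002, 0.751, 0.661, -0.001]
ft_force: [2.4, 0.1, -1.8]
width: 0.0351
grip_force: 1.4
```

```bash
python3 -c "
from h import *
go([.573,-.386,.214],-7.4)"
```

```text
pos [ 0.5294 -0.3814  0.2245] zax [-0.004  0.003 -1.   ] yang -7.3 w 0.0351 F [ 2.4  0.1 -1.8] t 25.65 q6 -0.62
rotvec [-0.004 -0.002  0.002]
shift cm [0.11 4.39 1.05]
```

Call:
{"api": "drive_tool", "payload": {"rows": [[[-0.2,0,0.7,0.2,0,0,0],[-0.2,0,0.7,0.2,0,0,0],[-0.2,0,0.7,0.2,0,0,0],[-0.2,0,0.6,0.2,0,0,0],[-0.2,0,0.5,0.2,0,0,0]]]}}

```text
time: 26.28
tool_pos: [0.5608, -0.3854, 0.2141]
ee_rot: [-0.002, 0.751, 0.661, -0.001]
ft_force: [1.4, -1.5, -1.8]
width: 0.0348
grip_force: 0.9
```

Call:
{"api": "drive_tool", "payload": {"rows": [[[-0.2,0,0.4,0,0,0,0],[-0.2,0,0.4,0,0,0,0],[-0.2,0,0.4,0,0,0,0],[-0.2,0,0,0,0,0,0],[-0.2,0,0,0,0,0,0]]]}}

```text
time: 26.9
tool_pos: [0.5723, -0.3869, 0.2143]
ee_rot: [-0.002, 0.751, 0.661, -0.0]
ft_force: [0.2, 0.5, -0.2]
width: 0.0351
grip_force: 0.0
```

Call:
{"api": "drive_tool", "payload": {"rows": [[[-0.2,0,0,0,0,0,0],[0,0,0,-2,0,0,0],[0,0,0,-4,0,0,0],[0,0,0,-5,0,0,0],[0,0,0,0,0,0,0]]]}}

```text
time: 27.52
tool_pos: [0.5747, -0.3887, 0.333]
ee_rot: [0.004, 0.751, 0.661, 0.0]
ft_force: [0.1, 0.1, -0.3]
width: 0.0435
grip_force: 0.0
```

```bash
python3 m.py pics/s7.png; python3 -c "
from h import *
go([.508,-.268,.3],-7.4)"
```

```text
tip 29 [-0.0039  0.0417  0.0935] [-0.012  0.034  0.082] [0.004 0.045 0.102]
rod 18 [-0.0009  0.0417  0.0628] [-0.003  0.037  0.046] [0.001 0.045 0.077]
grip 78 [-0.0038  0.0043  0.1413] [-0.014 -0.021  0.117] [0.002 0.023 0.152]
shaft 49 [-0.0023  0.0028  0.0937] [-0.008 -0.006  0.071] [0.003 0.009 0.114]
air 89 [ 0.0722 -0.1044  0.1504] [ 0.061 -0.139  0.138] [ 0.08  -0.081  0.156]
pos [ 0.5739 -0.3881  0.3295] zax [ 0.002 -0.002 -1.   ] yang -7.3 w 0.0439 F [ 0.4  0.2 -1.3] t 27.575 q6 -0.58
rotvec [0.002 0.002 0.002]
shift cm [11.06 -8.08  2.95]
```

Call:
{"api": "drive_tool", "payload": {"rows": [[[0,3.7,-2.7,0,0,0,0],[0,3.7,-2.7,0,0,0,0],[0,3.7,-2.7,0,0,0,0],[0,0,0,4,0,0,0],[0,0,0,0,0,0,0]]]}}

```text
time: 28.2
tool_pos: [0.5043, -0.265, 0.2813]
ee_rot: [-0.006, 0.75, 0.661, -0.001]
ft_force: [-0.1, 0.7, 0.1]
width: 0.0434
grip_force: 0.0
```

```bash
python3 -c "
from h import *
go([.508,-.268,.21],-7.4)
im,d,P=cloud('scene'); cv2.imwrite('pics/s8.png',cv2.resize(im[30:330,200:500],None,fx=1.9,fy=1.9))"
```

```text
pos [ 0.5043 -0.265   0.2813] zax [-0.01   0.007 -1.   ] yang -7.2 w 0.0434 F [-0.1  0.7  0.1] t 28.2 q6 -0.5
rotvec [-0.01  -0.006  0.003]
shift cm [-0.25  0.4   7.13]
```

View pics/s8.png

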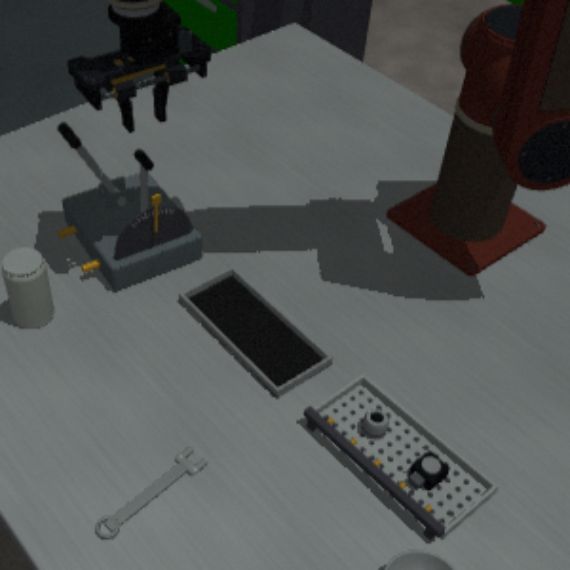

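The air lever is at rest, and the nut (376,421) and head (428,469) are still in the blow-off tray. Now I shut the regulator.

Call:
{"api": "drive_tool", "payload": {"rows": [[[0,-0.2,0.4,3.6,0,0,0],[0,0,0,3.6,0,0,0],[0,0,0,0,0,0,0],[0,0,-1.2,0,0,0,0],[0,0,-1.2,0.1,0,0,0]]]}}

```text
time: 28.88
tool_pos: [0.4866, -0.2669, 0.2145]
ee_rot: [-0.0, 0.751, 0.661, 0.0]
ft_force: [1.4, -0.6, 1.6]
width: 0.0434
grip_force: 0.6
```

Call:
{"api": "drive_tool", "payload": {"rows": [[[0,0,-1.2,0.2,0,0,0],[0,0,-1.2,0.3,0,0,0],[0,0,-1.2,0.4,0,0,0],[0,0,-1.2,0.5,0,0,0],[0,0,0,0,0,0,0]]]}}

```text
time: 29.5
tool_pos: [0.437, -0.2593, 0.1972]
ee_rot: [-0.003, 0.751, 0.661, -0.001]
ft_force: [0.2, 0.1, -0.2]
width: 0.0432
grip_force: 0.0
```

Call:
{"api": "drive_tool", "payload": {"rows": [[[0,0,-0.6,0.4,0,0,0],[0,0,-0.5,0.3,0,0,0],[0,0,0,0,0,0,0]]]}}

```text
time: 29.88
tool_pos: [0.427, -0.2582, 0.1907]
ee_rot: [-0.003, 0.751, 0.661, -0.001]
ft_force: [-0.3, 0.2, 0.0]
width: 0.0435
grip_force: 0.0
```

Call:
{"api": "drive_tool", "payload": {"rows": [[[0,0,-0.3,0.1,0,0,0],[0,0,0,0,0,0,0]]]}}

```text
time: 30.12
tool_pos: [0.4244, -0.258, 0.19]
ee_rot: [-0.002, 0.751, 0.661, -0.0]
ft_force: [-0.5, 0.7, 0.1]
width: 0.0435
grip_force: 0.2
```

```bash
python3 m.py pics/s9.png; python3 -c "
from h import *
go([.517-.093*.992,-.268+.093*.129,.186],-7.4)"
```

```text
tip 29 [-0.0044  0.0406  0.0925] [-0.012  0.036  0.079] [0.003 0.044 0.101]
rod 18 [-0.0011  0.0413  0.0624] [-0.005  0.037  0.047] [0.002 0.046 0.077]
grip 160 [-0.0858  0.0028  0.1317] [-0.12  -0.019  0.115] [-0.055  0.019  0.155]
shaft 60 [-0.0553  0.0019  0.09  ] [-0.073 -0.006  0.07 ] [-0.035  0.009  0.11 ]
air 90 [ 0.0721 -0.1051  0.15  ] [ 0.061 -0.139  0.138] [ 0.08  -0.081  0.157]
pos [ 0.4244 -0.258   0.1901] zax [-0.004  0.003 -1.   ] yang -7.3 w 0.0438 F [ 0.9 -0.2 -0.1] t 30.175 q6 -0.58
rotvec [-0.004 -0.002  0.002]
shift cm [0.2  0.01 0.41]
```

Call:
{"api": "drive_tool", "payload": {"rows": [[[0,0,-0.3,0.2,0,0,0],[0,0,0,0,0,0,0]]]}}

```text
time: 30.42
tool_pos: [0.4226, -0.2579, 0.1889]
ee_rot: [-0.001, 0.751, 0.661, 0.0]
ft_force: [6.1, -0.4, 0.6]
width: 0.0432
grip_force: 2.8
```

Call:
{"api": "drive_tool", "payload": {"rows": [[[0,0,-0.3,0.1,0,0,0],[0,0,0,0,0,0,0]]]}}

```text
time: 30.68
tool_pos: [0.4222, -0.2578, 0.1887]
ee_rot: [0.002, 0.751, 0.661, 0.002]
ft_force: [14.6, -0.3, -2.7]
width: 0.0438
grip_force: 7.3
```

Call:
{"api": "drive_tool", "payload": {"rows": [[[0,0,-0.3,0,0,0,0],[0,0,0,0,0,0,0]]]}}

```text
time: 30.92
tool_pos: [0.4218, -0.2578, 0.1887]
ee_rot: [0.004, 0.751, 0.661, 0.004]
ft_force: [26.4, -2.1, -9.7]
width: 0.0435
grip_force: 13.1
```

The lever is hard on its stop and shut. Back off, lift, and return to the nut.

Call:
{"api": "drive_tool", "payload": {"rows": [[[0,0,0.8,0,0,0,0],[0,0,0.8,0,0,0,0],[0,0,0,-5,0,0,0],[0,0,0,-6,0,0,0],[0,0,0,0,0,0,0.18]]]}}

```text
time: 31.55
tool_pos: [0.4334, -0.2609, 0.3027]
ee_rot: [0.002, 0.808, 0.589, -0.0]
ft_force: [-0.1, -0.2, -0.4]
width: 0.0436
grip_force: 0.0
```

Call:
{"api": "drive_tool", "payload": {"rows": [[[0.4,0,0,0,0,0,0.18],[0.4,0,0,0,0,0,0.18],[0.4,0,0,0,0,0,0.18],[0.4,0,0,0,0,0,0.18],[0.4,0,0,0,0,0,0.18]]]}}

```text
time: 32.17
tool_pos: [0.4312, -0.2591, 0.2964]
ee_rot: [-0.002, 0.984, 0.178, -0.003]
ft_force: [0.5, -0.1, -0.2]
width: 0.0605
grip_force: 0.0
```

Call:
{"api": "drive_tool", "payload": {"rows": [[[0.4,0,0,0,0,0,0.18],[0.4,0,0,0,0,0,0.18],[0.4,0,0,0,0,0,0],[0.4,0,0,0,0,0,0]]]}}

```text
time: 32.67
tool_pos: [0.4315, -0.2592, 0.2967]
ee_rot: [-0.002, 1.0, 0.004, -0.002]
ft_force: [-0.3, -0.5, -0.4]
width: 0.0611
grip_force: 0.0
```

```bash
cat > m2.py <<'E'
from h import *
im,d,P=cloud('top'); Q=P.reshape(-1,3)
def box(x0,x1,y0,y1,z0,z1):
    m=(Q[:,0]>x0)&(Q[:,0]<x1)&(Q[:,1]>y0)&(Q[:,1]<y1)&(Q[:,2]>z0)&(Q[:,2]<z1);return Q[m]
m=((P[...,0]>.42)&(P[...,0]<.505)&(P[...,1]>.16)&(P[...,1]<.39)&(P[...,2]>.021)&(P[...,2]<.06)).astype(np.uint8)
n,lab,s,c=cv2.connectedComponentsWithStats(m)
for i in range(1,n):
    if s[i,4]>8:
        q=P[lab==i]; print(s[i],q.mean(0).round(4),cv2.minAreaRect((q[:,:2]*1000).astype(np.float32)))
E
python3 m2.py; python3 m.py pics/s10.png; python3 -c "
from h import *
go([.465,.2294,.12],-90)"
```

```text
[225 227  13  17 166] [0.4631 0.3267 0.0299] ((467.37091064453125, 326.841796875), (50.29457473754883, 36.33402633666992), 1.0504916906356812)
[257 232  11  11 101] [0.4636 0.2274 0.0325] ((463.71588134765625, 228.27139282226562), (31.613513946533203, 31.461023330688477), 2.0363264083862305)
tip 31 [-0.0036  0.042   0.0927] [-0.012  0.038  0.078] [0.003 0.046 0.104]
rod 16 [-0.0009  0.042   0.0609] [-0.004  0.037  0.046] [0.002 0.045 0.076]
grip 57 [-0.0758  0.0029  0.1217] [-0.085 -0.02   0.115] [-0.069  0.021  0.128]
shaft 63 [-0.058   0.0013  0.092 ] [-0.072 -0.006  0.07 ] [-0.039  0.012  0.114]
air 86 [ 0.0721 -0.1047  0.15  ] [ 0.06  -0.139  0.137] [ 0.079 -0.08   0.159]
pos [ 0.4316 -0.2592  0.2969] zax [-0.004  0.003 -1.   ] yang -89.7 w 0.0605 F [ 0.3  0.  -0. ] t 32.775 q6 0.87
rotvec [-0.003  0.004  0.006]
shift cm [  3.34 -48.86  17.69]
```

Call:
{"api": "drive_tool", "payload": {"rows": [[[0.4,0.4,-5.4,0,0,0,0],[0.4,0.4,-5.4,0,0,0,0],[0.4,0.4,-5.4,0,0,0,0],[0.4,0.4,-5.4,0,0,0,0],[0.4,0.4,-5.4,0,0,0,0]]]}}

```text
time: 33.4
tool_pos: [0.4506, 0.0125, 0.2981]
ee_rot: [-0.001, 1.0, 0.003, -0.001]
ft_force: [1.2, 0.1, 0.5]
width: 0.0609
grip_force: 0.0
```

Call:
{"api": "drive_tool", "payload": {"rows": [[[0.4,0.4,-5.4,0,0,0,0],[0.4,0.4,-5.4,0,0,0,0],[0.4,0.3,-5.4,0,0,0,0],[0.4,0.2,-5.4,0,0,0,0],[0.4,0,0,6,0,0,0]]]}}

```text
time: 34.02
tool_pos: [0.4658, 0.2317, 0.2429]
ee_rot: [-0.004, 1.0, 0.005, 0.004]
ft_force: [0.9, 1.0, -0.6]
width: 0.061
grip_force: 0.0
```

Call:
{"api": "drive_tool", "payload": {"rows": [[[0.4,0,0,6,0,0,0],[0.4,0,0,6,0,0,0],[0.4,0,0,0,0,0,0]]]}}

```text
time: 34.4
tool_pos: [0.4578, 0.2261, 0.1134]
ee_rot: [0.0, 1.0, 0.003, -0.007]
ft_force: [-0.4, 0.8, 1.8]
width: 0.0608
grip_force: 0.0
```

```bash
python3 -c "
from h import *
go([.465,.229,.023],-90)"
```

```text
pos [0.4578 0.2261 0.1134] zax [-0.015 -0.001 -1.   ] yang -89.7 w 0.0608 F [-0.4  0.8  1.8] t 34.4 q6 1.87
rotvec [0.001 0.015 0.005]
shift cm [ 0.72 -0.29  9.04]
```

Call:
{"api": "drive_tool", "payload": {"rows": [[[0.4,0.4,-0.2,3,0,0,0],[0.4,0,0,3,0,0,0],[0.4,0,0,3,0,0,0],[0.4,0,0,0,0,0,0],[-1,0,0,0,0,0,0]]]}}

```text
time: 35.02
tool_pos: [0.4681, 0.2303, 0.0312]
ee_rot: [-0.002, 1.0, 0.002, 0.0]
ft_force: [-0.5, 0.1, -0.2]
width: 0.0566
grip_force: 0.0
```

Call:
{"api": "drive_tool", "payload": {"rows": [[[-1,0,0,0,0,0,0],[-1,0,0,0,0,0,0],[-1,0,0,0,0,0,0],[-1,0,0,-4,0,0,0],[-1,0,0,-4,0,0,0]]]}}

```text
time: 35.65
tool_pos: [0.4653, 0.2292, 0.1085]
ee_rot: [-0.001, 1.0, 0.002, -0.003]
ft_force: [1.4, 0.5, -0.6]
width: 0.0348
grip_force: 30.0
```

Call:
{"api": "drive_tool", "payload": {"rows": [[[-1,0.2,5.2,0,0,0,0],[-1,0.2,5.2,0,0,0,0],[-1,0.2,5.2,0,0,0,0],[-1,0.2,5.2,0,0,0,0],[-1,0.2,5.2,0,0,0,0]]]}}

```text
time: 36.28
tool_pos: [0.4769, -0.032, 0.1076]
ee_rot: [-0.001, 1.0, 0.002, -0.002]
ft_force: [1.4, 0.7, -0.6]
width: 0.0344
grip_force: 30.0
```

Call:
{"api": "drive_tool", "payload": {"rows": [[[-1,0.2,5,0,0,0,0],[-1,0,0,3,0,0,0],[-1,0,0,0,0,0,0],[-1,0,0,0,0,0,0]]]}}

```text
time: 36.78
tool_pos: [0.4792, -0.0799, 0.0778]
ee_rot: [-0.002, 1.0, 0.002, -0.002]
ft_force: [-0.2, -0.6, -0.5]
width: 0.0344
grip_force: 30.0
```

```bash
python3 -c "
from h import *
go([.478,-.08,.027],-90)"
```

```text
pos [ 0.4792 -0.0799  0.0778] zax [-0.004  0.003 -1.   ] yang -89.7 w 0.0344 F [-0.2 -0.6 -0.5] t 36.775 q6 1.24
rotvec [-0.003  0.004  0.005]
shift cm [-0.12  0.01  5.08]
```

Call:
{"api": "drive_tool", "payload": {"rows": [[[-1,0,0,2.4,0,0,0],[-1,0,0,2.4,0,0,0],[-1,0,0,0,0,0,0],[0,0,0,0,0,0,0],[0.4,0,0,0,0,0,0]]]}}

```text
time: 37.4
tool_pos: [0.4801, -0.0803, 0.0308]
ee_rot: [-0.001, 1.0, 0.002, -0.001]
ft_force: [0.3, -0.9, 0.7]
width: 0.0471
grip_force: 0.0
```

Call:
{"api": "drive_tool", "payload": {"rows": [[[0.4,0,0,-4,0,0,0],[0.4,0,0,-5,0,0,0],[0.4,-0.2,-5.2,0,0,0,0],[0.4,-0.2,-5.2,0,0,0,0],[0.4,-0.2,-5.2,0,0,0,0]]]}}

```text
time: 38.02
tool_pos: [0.4733, 0.0768, 0.1213]
ee_rot: [-0.001, 1.0, 0.002, -0.001]
ft_force: [0.8, -0.6, 0.3]
width: 0.0607
grip_force: 0.0
```

Call:
{"api": "drive_tool", "payload": {"rows": [[[0.4,-0.2,-5.2,0,0,0,0],[0.4,-0.2,-5.2,0,0,0,0],[0.4,-0.2,-5.2,0,0,0,0],[0.4,-0.2,-5.2,0,0,0,0],[0.4,-0.2,-4.4,0,0,0,0]]]}}

```text
time: 38.65
tool_pos: [0.4619, 0.3297, 0.1218]
ee_rot: [-0.002, 1.0, 0.002, -0.001]
ft_force: [0.8, -0.7, -0.5]
width: 0.0608
grip_force: 0.0
```

Call:
{"api": "drive_tool", "payload": {"rows": [[[0.4,0,0,3,0,0,0],[0.4,0,0,0,0,0,0],[0.4,0,0,0,0,0,0]]]}}

```text
time: 39.02
tool_pos: [0.4622, 0.3273, 0.0916]
ee_rot: [-0.002, 1.0, 0.002, -0.002]
ft_force: [0.3, 0.2, 0.5]
width: 0.0611
grip_force: 0.0
```

```bash
python3 -c "
from h import *
go([.463,.328,.026],-90)
im,d,P=cloud('scene'); cv2.imwrite('pics/s11.png',cv2.resize(im[150:350,200:500],None,fx=2.5,fy=2.5))"
```

```text
pos [0.4622 0.3273 0.0916] zax [-0.003  0.003 -1.   ] yang -89.8 w 0.0611 F [0.3 0.2 0.5] t 39.025 q6 2.04
rotvec [-0.003  0.003  0.003]
shift cm [ 0.08 -0.07  6.56]
```

View pics/s11.png

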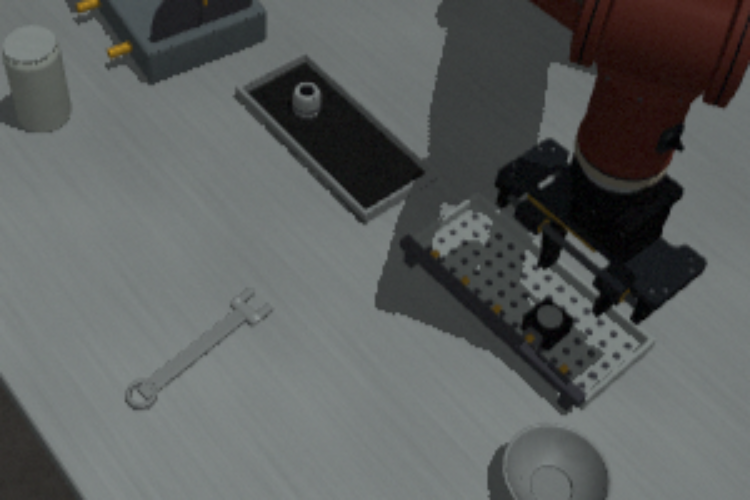

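The nut stands in the clean tray (307,97). The head at (550,320) may have shifted, so I'll measure it again.

Run:
```python
from h import *
im,d,P=cloud('scene')
m=((P[...,0]>.40)&(P[...,0]<.53)&(P[...,1]>.16)&(P[...,1]<.41)&(P[...,2]>.008)&(P[...,2]<.036)&(im.max(2)<60)).astype(np.uint8)
m[:, :]&=1
n,lab,s,c=cv2.connectedComponentsWithStats(m)
for i in range(1,n):
    if s[i,4]>30: q=P[lab==i]; print(s[i],q.mean(0).round(4),q.min(0).round(3),q.max(0).round(3))
print(P[278,420].round(4),'disc'); q=P[272:284,412:428].reshape(-1,3);q=q[q[:,2]>.026];print(q.mean(0),len(q),cv2.minAreaRect((q[:,:2]*1000).astype(np.float32)))
```

```text
[364 245  70  68 578] [0.5105 0.318  0.0297] [0.46  0.161 0.008] [0.53  0.404 0.036]
[0.4833 0.3255 0.0354] disc
[0.48090262 0.32177962 0.03168283] 162 ((480.6642150878906, 320.6572570800781), (35.90923309326172, 42.67722702026367), 53.64470672607422)
```

It was knocked, to about (0.480, 0.322), and may have turned. I'll clear the arm and look from above.

Call:
{"api": "drive_tool", "payload": {"rows": [[[0.4,0,0,-4,0,0,0],[0.4,0,5.5,0,0,0,0],[0.4,0,5.5,0,0,0,0],[0.4,0,5.5,0,0,0,0],[0.4,0,5.5,0,0,0,0]]]}}

```text
time: 39.75
tool_pos: [0.4634, 0.1054, 0.1315]
ee_rot: [-0.001, 1.0, 0.002, -0.0]
ft_force: [0.6, 0.4, -0.3]
width: 0.0612
grip_force: 0.0
```

```bash
python3 m2.py
python3 - <<'E'
from h import *
im,d,P=cloud('top');im2,d2,P2=cloud('scene')
cv2.imwrite('pics/z12.png',np.hstack([cv2.resize(im[205:265,195:295],(400,300),interpolation=2),cv2.resize(im2[235:315,360:460],(375,300),interpolation=2)]))
go([.48,.322,.026],-90)
for X in(P,P2):
    Q=X.reshape(-1,3);m=(Q[:,0]>.42)&(Q[:,0]<.535)&(Q[:,1]>.27)&(Q[:,1]<.38)&(Q[:,2]>.026)&(Q[:,2]<.05);m&=~((Q[:,2]>.033)&(Q[:,0]>.51));q=Q[m];q=q[q[:,0]<.512]
    print(len(q),q.mean(0),cv2.minAreaRect((q[:,:2]*1000).astype(np.float32)))
E
```

```text
[227 224  13  14 159] [0.4798 0.3198 0.0296] ((481.6987609863281, 320.5504455566406), (40.90862274169922, 38.489742279052734), 1.1599762439727783)
pos [0.4636 0.1048 0.1313] zax [-0.001  0.003 -1.   ] yang -90.1 w 0.0607 F [ 0.1  0.2 -0.5] t 39.9 q6 1.63
rotvec [-0.003  0.001 -0.002]
shift cm [  1.64 -21.72  10.53]
153 [0.48155507 0.32092717 0.0308908 ] ((486.3779296875, 323.4206848144531), (50.238243103027344, 94.54095458984375), 1.4830518960952759)
219 [0.48318296 0.32251874 0.03117896] ((485.9073181152344, 324.4696350097656), (94.93264770507812, 52.0760612487793), 89.9791259765625)
```

View pics/z12.png

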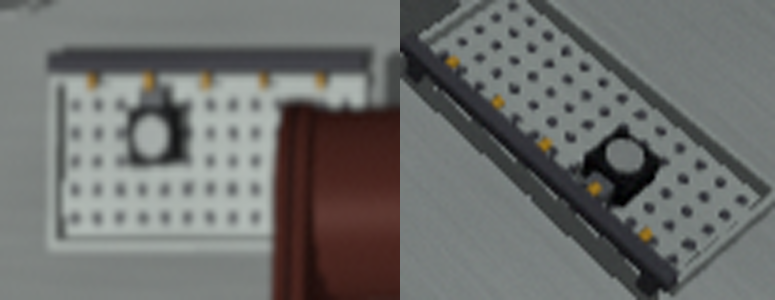

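The head has slid about 2 cm towards the nozzles but is still square to the tray, with its plug at the nozzle bar (left view 152,135). I'll grasp it at (0.476, 0.322).

Call:
{"api": "drive_tool", "payload": {"rows": [[[0.4,0.3,-5.4,0,0,0,0],[0.4,0.3,-5.4,0,0,0,0],[0.4,0.3,-5.4,0,0,0,0],[0.4,0.3,-5.4,0,0,0,0],[0.4,0,0,4,0,0,0]]]}}

```text
time: 40.52
tool_pos: [0.4767, 0.3301, 0.0949]
ee_rot: [-0.004, 1.0, 0.004, 0.003]
ft_force: [-0.0, -1.0, -0.0]
width: 0.0608
grip_force: 0.0
```

Call:
{"api": "drive_tool", "payload": {"rows": [[[0.4,0,0,0,0,0,0],[0.4,0,0,0,0,0,0]]]}}

```text
time: 40.78
tool_pos: [0.474, 0.3238, 0.0916]
ee_rot: [-0.002, 1.0, 0.002, -0.002]
ft_force: [0.9, -1.0, -0.2]
width: 0.0609
grip_force: 0.0
```

```bash
python3 -c "
from h import *
go([.476,.3215,.028],-90)"
```

```text
pos [0.474  0.3238 0.0916] zax [-0.003  0.003 -1.   ] yang -89.8 w 0.0609 F [ 0.9 -1.  -0.2] t 40.775 q6 2.02
rotvec [-0.003  0.003  0.004]
shift cm [0.2  0.23 6.36]
```

Call:
{"api": "drive_tool", "payload": {"rows": [[[0.4,0.2,0.2,3.2,0,0,0],[0.4,0,0,3.2,0,0,0],[0.4,0,0,0,0,0,0],[-1,0,0,0,0,0,0],[-1,0,0,0,0,0,0]]]}}

```text
time: 41.4
tool_pos: [0.4772, 0.3224, 0.0289]
ee_rot: [-0.002, 1.0, 0.002, -0.0]
ft_force: [0.2, -0.3, 0.2]
width: 0.048
grip_force: 0.0
```

Call:
{"api": "drive_tool", "payload": {"rows": [[[-1,0,0,0,0,0,0],[-1,0,0,0,0,0,0],[-1,0,0,-4,0,0,0],[-1,0,0,-4,0,0,0],[-1,0,4.9,0,0,0,0]]]}}

```text
time: 42.02
tool_pos: [0.4792, 0.2753, 0.1111]
ee_rot: [-0.003, 1.0, 0.004, 0.002]
ft_force: [1.4, 0.3, -1.3]
width: 0.0381
grip_force: 29.6
```

Call:
{"api": "drive_tool", "payload": {"rows": [[[-1,0,4.9,0,0,0,0],[-1,0,4.9,0,0,0,0],[-1,0,4.9,0,0,0,0],[-1,0,4.9,0,0,0,0],[-1,0,4.8,0,0,0,0]]]}}

```text
time: 42.65
tool_pos: [0.4767, 0.0271, 0.1059]
ee_rot: [-0.001, 1.0, 0.002, -0.002]
ft_force: [0.9, 1.1, -1.5]
width: 0.038
grip_force: 29.6
```

Call:
{"api": "drive_tool", "payload": {"rows": [[[-1,0,0,3,0,0,0],[-1,0,0,0,0,0,0],[-1,0,0,0,0,0,0]]]}}

```text
time: 43.02
tool_pos: [0.477, 0.029, 0.0762]
ee_rot: [-0.001, 1.0, 0.002, -0.002]
ft_force: [0.6, 0.4, -0.1]
width: 0.0382
grip_force: 29.6
```

```bash
python3 -c "
from h import *
go([.476,.03,.032],-90)"
```

```text
pos [0.477  0.029  0.0762] zax [-0.004  0.003 -1.   ] yang -89.7 w 0.0382 F [ 0.6  0.4 -0.1] t 43.025 q6 1.46
rotvec [-0.003  0.004  0.004]
shift cm [-0.1  -0.1   4.42]
```

Call:
{"api": "drive_tool", "payload": {"rows": [[[-1,-0.4,0,2.3,0,0,0],[-1,0,0,2.3,0,0,0],[-1,0,0,0,0,0,0],[0,0,0,0,0,0,0],[0.4,0,0,0,0,0,0]]]}}

```text
time: 43.65
tool_pos: [0.4739, 0.0288, 0.0312]
ee_rot: [-0.001, 1.0, 0.002, -0.001]
ft_force: [1.0, 0.5, -0.8]
width: 0.0473
grip_force: 0.0
```

Call:
{"api": "drive_tool", "payload": {"rows": [[[0.4,0,0,-4,0,0,0],[0.4,0,0,-6,0,0,0],[0.4,0,0,-6,0,0,0],[0.4,0,-5,0,0,0,0],[0.4,0,-5,0,0,0,0]]]}}

```text
time: 44.28
tool_pos: [0.4742, 0.1291, 0.1927]
ee_rot: [-0.002, 1.0, 0.001, 0.001]
ft_force: [0.4, -0.5, -0.0]
width: 0.0607
grip_force: 0.0
```

Call:
{"api": "drive_tool", "payload": {"rows": [[[0.4,0,-5,0,0,0,0],[0.4,0,-5,0,0,0,0],[0.4,0,-5,0,0,0,0],[0.4,0,0,0,0,0,0],[0.4,0,0,0,0,0,0]]]}}

```text
time: 44.9
tool_pos: [0.4723, 0.278, 0.1909]
ee_rot: [-0.001, 1.0, 0.002, -0.002]
ft_force: [0.0, 0.3, 0.1]
width: 0.0606
grip_force: 0.0
```

```bash
python3 m.py pics/s13.png; python3 -c "
from h import *
im,d,P=cloud('scene');cv2.imwrite('pics/s14.png',cv2.resize(im[80:330,200:480],None,fx=2.3,fy=2.3))"
```

```text
tip 30 [-0.0037  0.0421  0.0933] [-0.012  0.038  0.08 ] [0.004 0.046 0.104]
rod 18 [-0.0009  0.0416  0.0607] [-0.003  0.037  0.046] [0.001 0.045 0.077]
grip 55 [-0.0758  0.0025  0.1218] [-0.085 -0.019  0.116] [-0.07   0.024  0.126]
shaft 65 [-0.0578  0.0019  0.0924] [-0.072 -0.006  0.071] [-0.04   0.01   0.113]
air 89 [ 0.0722 -0.1045  0.1501] [ 0.063 -0.139  0.137] [ 0.08  -0.082  0.156]
```

View pics/s14.png

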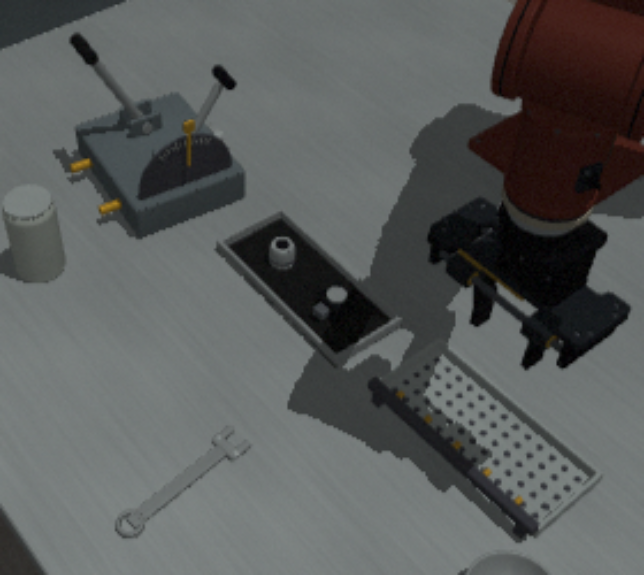

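The nut (282,252) and head (335,300) lie in the clean tray. The regulator is shut, the air lever is at rest, and the robot touches nothing, so I hand in.

```bash
python3 -c "
from station import manip
print(manip.job_done())"
```

```text
the job is handed in; nothing more can be done
None
```

I completed the whole sequence and handed the job in at about 45 s. The last picture shows the nut and head in the clean tray, the regulator shut and the air lever at rest; the hand-in returned no verdict.

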